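Load the cuff blank onto the chasing block

TASK

The thin silver bracelet-cuff blank lies flat between the rails of the sloping filing board, where it cannot be gripped. Press lightly on it and slide it out over the board's open edge until its rounded end hangs well over, pick it up by the overhanging sides, and lay it flat and central on the grey chasing block, its straight end pushed gently home against both brass stop pins and its rounded end hanging over the block's other edge; then let go. Do not press or push hard, do not drop the blank, and leave everything else on the bench alone.

Things in the scene. Friction and masses are not known exactly. Their poses are not given: they have to be found in the camera images.
- blank_center (a point): Silver cuff blank, a flat plate 145 mm long (its x), 50 mm wide (its y), 2.5 mm thick, about 0.2 kg. This point is its very middle, half-way through the thickness. +x to the straight end, -x to the rounded end, z normal to the plate. The long sides are straight and parallel; only the last 10 mm at the rounded end have round corners (10 mm radius). Centre of mass near the middle.
- round_end (a point): Middle of the blank's rounded end edge (x -72.5 mm from blank_center), half-way through the thickness; axes as blank_center.
- rear_left (a point): Point on the edge of the blank's straight end, 17 mm to the +y side of its centre line, half-way through the thickness; axes as blank_center.
- rear_right (a point): Point on the edge of the blank's straight end, 17 mm to the -y side of its centre line, half-way through the thickness; axes as blank_center.
- blank: The same cuff blank; origin on its underside below blank_center, same axes. It starts lying on the filing board, rounded end towards the board's open edge and about 10 mm short of it, straight end 2 to 6 mm from the fence.
- board: Brown wooden filing board, 180 mm long (its x), 100 mm wide, top about 52 mm above the bench. Origin at bench level under its middle; axes upright: +x to its fence, -x to its open edge. The top slopes 2.5 degrees, rising to the open edge, and gives: loads above about 4 N push it straight down 1 mm per 12 N. A fingertip press of 8 to 10 N carries the blank along; much less slips, much more mars it.
- board_edge (a point): Middle of the top rim of the board's open edge; axes as board. Beyond it is free air down to the bench. Two pale rails, 8 mm high, run from fence to open edge along both sides, 58 mm apart inside: the blank slides between them, and they leave no room for fingers beside it.
- board_fence (a point): Foot of the board's fence, on the top surface in the middle: a pale wooden bar 14 mm high and 20 mm thick across the whole end, which leaves no room for a finger behind the blank.
- block: Grey stone chasing block, 115 mm long (its x), 110 mm wide, 55 mm high, level and fixed. Origin at its foot under its middle. +x points to the end with the pins, -x to its near edge (57.5 mm from the middle).
- pins: Two upright brass stop pins on the block, 10 mm in diameter, standing 12 mm above its top, centred 45 mm to +x and 17 mm to either side of the block's middle line; origin and axes as block.
- stop_line (a point): Point on the block's top half-way between the pins, on the line touching both pins on their -x side (x +40 mm from block). When home, the blank's straight end lies on this line, its centre line over this point, and 47.5 mm of its rounded end hangs over the block's near edge. Axes as block.
- rosette_a: Small silver rosette, 36 mm across, 6 mm high: leave alone.
- rosette_b: Small silver rosette, 30 mm across, 6 mm high: leave alone.
- hammer: Hammer lying at the back: leave alone.
- brush: Brush lying on the right: leave alone.
- punch_cup: Copper cup, 70 mm across, 85 mm high: leave alone.
- oil: Amber oil bottle, 50 mm across, 110 mm high: leave alone.
- pitch_bowl: Dark steel bowl, 130 mm across, 60 mm high: leave alone.
There are look-alikes about, which are no part of the job. Several things look just like the block: the one meant starts farthest to the robot's left. There is more than one size of the blank; the job needs the larger.

How it is judged (in metres and radians):
On the way, in this order (a step that is already met when the one before it is completed fails the run):
1. the blank has been slid along the board until its rounded end hangs over the open edge by at least 25 mm, the blank still lying on the board (x of round_end in the frame of board_edge below -0.025 m and contact force between blank and board above 0.3 N and z of each of rear_left, rear_right in the frame of board_fence below 0.014 m), for 0.2 s.
2. the blank is lifted off the board (contact force between blank and board below 0.01 N and z of blank_center in the frame of board_edge above 0.015 m), for 0.2 s.
At the end, for the whole second after the job is handed in: The blank lies flat on the block's top, at rest and released, the same way up as it started, with both halves of its straight end within 3 mm of the line of the pins and its centre line within 7 mm of the middle of the block (x of rear_left in the frame of stop_line between -0.003 and 0.003 m and x of rear_right in the frame of stop_line between -0.003 and 0.003 m and y of blank_center in the frame of stop_line between -0.007 and 0.007 m and z of blank_center in the frame of stop_line between -0.002 and 0.004 m and angle between blank's own z axis and vertical below 0.04 rad and linear speed of blank below 0.01 m/s); the robot touches nothing.
It fails at once if the blank is pressed on the board with more than 16 N (contact force between blank and board above 16 N).
It fails at once if the blank is pressed on the block with more than 20 N (contact force between blank and block above 20 N).
It fails at once if the blank is pushed against the pins with more than 20 N (contact force between blank and pins above 20 N).
It fails at once if the blank is dropped off the board or block (height (world z) of blank_center below 0.035 m).
It fails at once if another thing on the bench is moved by more than 15 mm (distance of any of rosette_a, rosette_b, hammer, brush, punch_cup, oil, pitch_bowl from where it was at the start of the episode above 0.015 m).
It also fails if it takes over 72 s, if anything falls off the work surface, if the arm or the gripper's body presses on something with over 40 N, if the wrist force passes 120 N, or if a joint passes its speed limit or range.

ROBOT

A 6-joint arm with a two-finger parallel gripper is mounted at the origin on the work surface. World frame = base frame: x ahead of the robot, y to its left, z up, the work surface at z = 0. Lengths are in m, angles in degrees, forces in N, time in s.
With the tool pointing down it reaches from about 0.4 to 0.825 m from the base axis. Payload 7 kg.
Tool frame: the origin (TCP) lies at the very end of the fingers, on their centre line; the grasp point (between the pads) lies 19 mm behind it (ctrl.hold_point_z is the distance from the TCP to the grasp point, in m); z points along the fingers, y is the line along which they close (so a half turn about z gives the same grasp; the last joint's range is limited). The gripper opens to 88 mm and grips with 3 to 60 N. Pads are 19 mm wide; open, the fingers measure 130 mm over their backs; the gripper's body (78 mm by 193 mm) begins 47 mm behind the grasp point.
Start: joints at [85.147, 20.546, 0.682, 0, -70.136, -16.507], TCP at [0.246, 0.629, 0.227] pointing down, gripper open.
Joint ranges: [-176.03, 176.03], [-82.01, 121.73], [-58.28, 71.71], [-173.87, 95.51], [-174.79, -0.11], [-173.66, 173.66]. Speed limits (degrees/s): [136.94, 136.94, 172.46, 180, 180, 180].

INTERFACE

Orientations are given as [roll, pitch, yaw] about the fixed x, y, z axes, in that order (R = Rz(yaw) Ry(pitch) Rx(roll)).
In Python, from plant import sensors, viewer, workorder, ctrl gives the robot as it stands.
- The arm moves only by the shell command python3 -m pendant 'ROWS'. ROWS is JSON, a list of rows, each a list of 3 entries, a list of its own where there are three numbers: the opening, from -1 (shut) to 1 (fully open), so that 0 is half open, then the shift along the tool's x, y, z in m, then the turn, a rotation vector about the tool's x, y, z in degrees. A call has 1 to 10 rows; each row is the pose to reach, as a shift and turn from the pose commanded when the call began, along the tool's axes at that moment; what a row does not reach only later rows make up. A row lasts 1/12 s, in which the tool goes at most 41.7 mm and 7.16 degrees, less where a joint would pass 70% of its speed; a pose out of reach is approached as far as the arm can. A call with a gripper value outside its range is refused whole. The fingers move at their own pace and stop on an object; the grip force is fixed at half the most. Time passes only in rows, so rows that repeat a pose let the fingers close. It gives the time, the measured TCP pose, the force, the opening and the grip force at its end, in the units of the state.
- sensors.get_obs(): the state, without advancing time (a new reading comes with each control period).
- viewer.snapshot(name): name is "scene" or "top" or "wrist"; returns the picture (384x512x3 uint8, red, green, blue); there is no depth.
- viewer.camera_params(name): a dict with "fx", "fy", "cx", "cy" (pixels), "extrinsics" (4x4, takes a point from world to camera coordinates). Camera axes: x right, y up, looking along -z (the intrinsics and any distortion apply to the point x, -y, -z); pixel columns grow to the right and rows downward; lengths in m; the calibration is good to about 2 mm. A picture is of the moment at which its call begins: read the wrist's pose just before it. camera_params takes no time and is no camera call; for the wrist camera it gives the pose at the moment of the call.
- workorder.close_job(): hands the job in; it is judged then, once.
The state is a dict: "clock": time; "joint_pos": joint angles; "qvel": joint speeds; "tau": joint torques, N m; "tool_pos": TCP position; "orientation": TCP orientation; "force": force on the tool from outside, world axes, zero at the start; "moment": the same for the moment, N m; "opening": finger opening in m; "gripper_force": force on a finger pad.
Only numpy, scipy, OpenCV 4.12 (cv2) and the standard library are available. Lean on these libraries where they do the work, as an engineer would, in place of code of your own. Each camera call takes 0.05 s, during which the arm holds its last target. There are 200 camera calls.

## Working session

There is one attempt and no reset: what is moved stays moved. The work goes in short steps, Python scripts to look and compute and a shell command to move; the robot and the scene stay as the last step left them, time stands still between calls to the robot, and variables do not carry over. Pictures are saved under pics/ and viewed, at most 13 in all, crops included, and the job is handed in when it is done.

```bash
ls; mkdir -p pics; cat > h.py <<'E'
import numpy as np,cv2
from plant import sensors,viewer,workorder,ctrl
def snap(n,f):
    p=viewer.camera_params(n); im=viewer.snapshot(n); cv2.imwrite('pics/'+f,im[:,:,::-1]); np.savez('pics/'+f+'.npz',**{k:np.array(p[k]) for k in ('fx','fy','cx','cy','extrinsics')}); return im,p
def load(f):
    return cv2.imread('pics/'+f), {k:v for k,v in np.load('pics/'+f+'.npz').items()}
def ray(p,u,v):
    E=np.array(p['extrinsics']); d=np.array([(u-p['cx'])/p['fx'],-(v-p['cy'])/p['fy'],-1.]); R=E[:3,:3]
    return -R.T@E[:3,3], R.T@d
def onz(p,u,v,z):
    o,d=ray(p,u,v); return o+d*(z-o[2])/d[2]
def proj(p,X):
    E=np.array(p['extrinsics']); c=E[:3,:3]@np.array(X)+E[:3,3]; return p['fx']*c[0]/-c[2]+p['cx'], p['fy']*c[1]/c[2]+p['cy']
E
python3 - <<'E'
from h import *
a,p=snap('top','top0.png'); b,q=snap('scene','scene0.png'); c,w=snap('wrist','wrist0.png')
print(p);print(q);print(w);print(sensors.get_obs(),ctrl.hold_point_z)
cv2.imwrite('pics/all0.png',cv2.resize(np.vstack([np.hstack([a,b]),np.hstack([c,c*0])])[:,:,::-1],(800,600),interpolation=cv2.INTER_AREA))
E
```

```text
pics
{'fx': 376.0335093846049, 'fy': 376.0335093846049, 'cx': 251.09157345058534, 'cy': 190.01604273766748, 'extrinsics': array([[ 0.00143199, -0.99994408,  0.01047831,  0.00980123],
       [ 0.99833073,  0.00203452,  0.0577201 , -0.53842809],
       [-0.05773819,  0.01037816,  0.99827781, -1.10109648],
       [ 0.        ,  0.        ,  0.        ,  1.        ]])}
{'fx': 367.1235991068596, 'fy': 367.1235991068596, 'cx': 251.03480024780907, 'cy': 194.5189654801401, 'extrinsics': array([[ 0.69250222,  0.72123339,  0.01621955, -0.40201991],
       [-0.60430432,  0.567658  ,  0.55908916,  0.31156818],
       [ 0.39402661, -0.39697203,  0.82894888, -1.46503301],
       [ 0.        ,  0.        ,  0.        ,  1.        ]])}
{'fx': 303.9429856629175, 'fy': 303.9429856629175, 'cx': 254.2207186957662, 'cy': 190.94915132700464, 'extrinsics': array([[-0.36375194, -0.93149416,  0.00177446,  0.67361434],
       [ 0.90035453, -0.35207897, -0.25573839,  0.0330346 ],
       [ 0.23884357, -0.0914277 ,  0.9667444 , -0.389982  ],
       [ 0.        ,  0.        ,  0.        ,  1.        ]])}
{'clock': 0.15, 'joint_pos': array([ 8.51465960e+01,  2.05826260e+01,  6.47899968e-01, -1.44442586e-02,
       -7.01362527e+01, -1.65055958e+01]), 'qvel': array([-0.13033532, -0.20826035,  0.14022977,  0.00717537,  0.01213116,
        0.06021925]), 'tau': array([-7.09100605e-04, -5.83275783e+01,  2.93288577e+01,  7.00122714e+00,
        8.75741593e-03, -1.08431786e-04]), 'tool_pos': array([0.24574942, 0.62829498, 0.22584729]), 'orientation': array([ 1.79928088e+02, -7.14662338e-03, -2.13639116e+01]), 'force': array([0.52686046, 0.30012894, 0.38524788]), 'moment': array([-0.03789658, -0.03391369, -0.04576539]), 'gripper_force': 0.0, 'opening': 0.08800477439054752} 0.0188
```

View pics/all0.png

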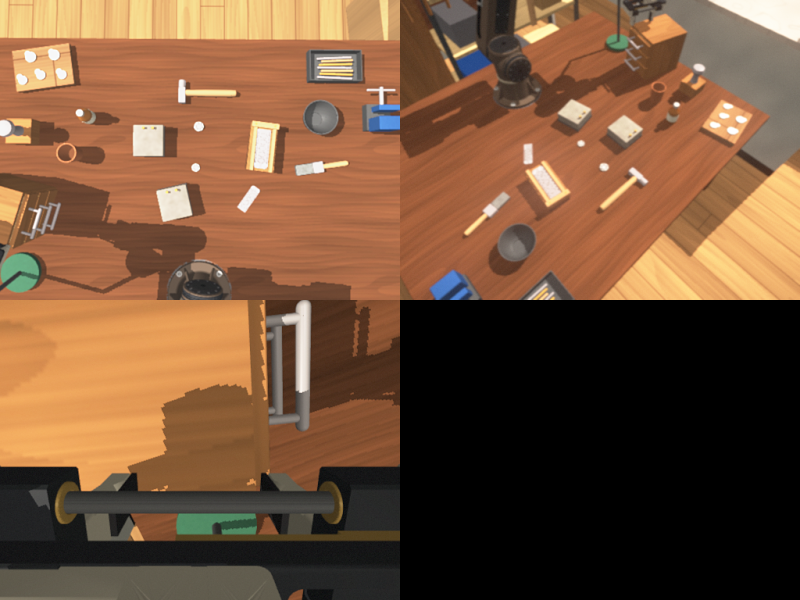

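The montage shows the top view (upper left), the scene view (upper right) and the wrist view (lower left). Possible mix-ups:
- **Blank:** the one between the rails is at montage (263,147), top px about (337,188). A smaller loose one is at (248,198), top px (317,253). I want the first.
- **Block:** one is at (148,140), top px (190,179), and one at (174,202), top px (223,259). I want the first, since it lies farthest left.

I'll check this choice in a close crop.

```bash
python3 - <<'E'
from h import *
a,p=load('top0.png')
f=cv2.resize(a[145:235,290:380],(540,540),interpolation=cv2.INTER_CUBIC)
g=cv2.resize(a[145:215,160:220],(260,303),interpolation=cv2.INTER_CUBIC); G=np.zeros((540,260,3),np.uint8);G[:303]=g
cv2.imwrite('pics/crop1.png',np.hstack([f,G]))
E
```

```text
(no output)
```

View pics/crop1.png

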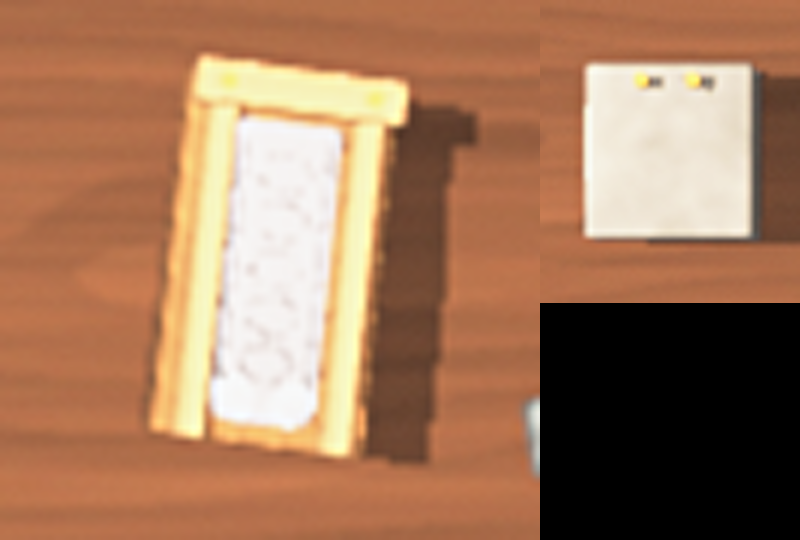

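The crop confirms it. The board's fence is at the far end (crop (300,90)) and the open edge is towards the robot (crop (260,440)). The large blank lies between the rails with its rounded end near the open edge. The block's pins are on its far side (crop (643,80) and (695,80)). Next I measure.

```bash
cat > m.py <<'E'
from h import *
def rect(im,p,box,z,smax,vmin):
    u0,v0,u1,v1=box; k=4
    c=cv2.resize(im[v0:v1,u0:u1],None,fx=k,fy=k,interpolation=cv2.INTER_CUBIC); h=cv2.cvtColor(c,cv2.COLOR_BGR2HSV)
    m=((h[...,1]<smax)&(h[...,2]>vmin)).astype(np.uint8)
    cs,_=cv2.findContours(m,cv2.RETR_EXTERNAL,cv2.CHAIN_APPROX_NONE); C=max(cs,key=cv2.contourArea)[:,0,:]
    P=np.array([onz(p,u0+(x+.5)/k-.5,v0+(y+.5)/k-.5,z)[:2] for x,y in C])
    (cx,cy),(w,hh),an=cv2.minAreaRect((P*1000).astype(np.float32)); return cx,cy,w,hh,an,P
E
python3 - <<'E'
from m import *
a,p=load('top0.png')
for n,box,z,s,v in(('blank',(315,155,355,225),.055,60,200),('block',(160,145,220,215),.055,60,150),('blockB',(190,230,260,290),.055,60,150),('small',(295,230,340,280),.0025,60,150)):
    r=rect(a,p,box,z,s,v); print(n,np.round(r[:5],2))
# board open-edge corners and fence corners (crop px -> image), z of rails
for x,y,z,n in((200,437,.064,'L edge'),(352,455,.064,'R edge'),(198,57,.062,'F far l'),(408,80,.062,'F far r'),(240,115,.055,'blank fl'),(342,128,.055,'blank fr')):
    print(n,np.round(onz(p,290+(x+.5)/6-.5,145+(y+.5)/6-.5,z)*1000,1))
for x in(643,695): print('pin',np.round(onz(p,160+(x-540+.5)/4.333-.5,145+(80.5)/4.333-.5,.067)*1000,1))
E
```

```text
blank [ 536.37 -230.73   52.2   147.29   83.85]
block [5.6612e+02 1.8861e+02 1.1424e+02 1.1079e+02 1.0000e-01]
blockB [339.96  91.59 117.27 110.2   12.78]
small [ 348.8  -189.49   38.5   105.17   54.59]
L edge [ 458.2 -192.4   64. ]
R edge [ 449.8 -264.3   64. ]
F far l [ 639.3 -193.6   62. ]
F far r [ 628.6 -294.1   62. ]
blank fl [ 612.4 -215.    55. ]
blank fr [ 606.3 -264.    55. ]
pin [611.6 203.6  67. ]
pin [611.7 169.6  67. ]
```

Blank: centre (536.4, -230.7) mm, size 52 x 147, yaw -6.15°, and the board agrees at -6.1°. Block: centre about (566.1, 188), yaw about 0.1°, with the pins at x 611.6 against 611.1 expected. The heights and sizes fit. I'll go to a hover over the blank.

```bash
cat > g.py <<'E'
from h import *
from scipy.spatial.transform import Rotation as Ro
def cur():
    o=sensors.get_obs(); return np.array(o['tool_pos']),Ro.from_euler('xyz',o['orientation'],degrees=True),o
def frame(yaw,slope):  # tool x along yaw, descending by slope deg, tool z down
    a=np.radians(yaw); d=np.array([np.cos(a),np.sin(a),0]); s,c=np.sin(np.radians(slope)),np.cos(np.radians(slope))
    x=d*c-[0,0,s]; z=-(d*s+np.array([0,0,c])); return Ro.from_matrix(np.c_[x,np.cross(z,x),z])
def go(p,R):
    P,R0,o=cur(); sh=R0.inv().apply(np.array(p)-P); rv=(R0.inv()*R).as_rotvec(degrees=True)
    print('shift mm',np.round(sh*1000,1),'turn',np.round(rv,2),'| pos',np.round(P*1000,1),'rpy',np.round(o['orientation'],2),'F',np.round(o['force'],2),'t',round(o['clock'],2))
YAW=-6.15; C=np.array([.5364,-.2307,.0549]); RB=frame(YAW,2.5)
def bd(s,h,e=0): # s along blank +x from its start centre, h above top surface
    return C+RB.apply([s,e,-h])
E
python3 -c "
from g import *
go(bd(.02,.12),RB)"
```

```text
shift mm [607.9 687.4  52.9] turn [ -0.26  -2.48 -15.21] | pos [245.7 628.3 225.8] rpy [ 1.7993e+02 -1.0000e-02 -2.1360e+01] F [0.53 0.3  0.39] t 0.15
```

```bash
python3 -m pendant '[[-1,[0.608,0.687,0],[0,0,-15.2]],[-1,[0.608,0.687,0],[0,0,-15.2]],[-1,[0.608,0.687,0],[0,0,-15.2]],[-1,[0.608,0.687,0],[0,0,-15.2]],[-1,[0.608,0.687,0],[0,0,-15.2]],[-1,[0.608,0.687,0],[0,0,-15.2]],[-1,[0.608,0.687,0],[0,0,-15.2]],[-1,[0.608,0.687,0],[0,0,-15.2]],[-1,[0.608,0.687,0],[0,0,-15.2]],[-1,[0.608,0.687,0],[0,0,-15.2]]]'; python3 -c "
from g import *
go(bd(.02,.12),RB)"
```

```text
clock: 0.98
tool_pos: [0.3894, 0.2354, 0.2267]
orientation: [-180.0, -0.0, -6.1]
force: [1.2, -0.5, -0.1]
opening: 0.0266
gripper_force: 0.0
shift mm [221.1 447.8  52.6] turn [-0.03 -2.51  0.02] | pos [389.4 235.4 226.7] rpy [-1.7997e+02 -1.0000e-02 -6.1300e+00] F [ 1.17 -0.45 -0.06] t 0.98
```

```bash
python3 -m pendant '[[-1,[0.20,0.428,0],[0,-2.5,0]],[-1,[0.20,0.428,0],[0,-2.5,0]],[-1,[0.20,0.428,0],[0,-2.5,0]],[-1,[0.20,0.428,0],[0,-2.5,0]],[-1,[0.20,0.428,0],[0,-2.5,0]],[-1,[0.20,0.428,0],[0,-2.5,0]],[-1,[0.20,0.428,0],[0,-2.5,0]],[-1,[0.20,0.428,0],[0,-2.5,0]],[-1,[0.20,0.428,0],[0,-2.5,0]],[-1,[0.20,0.428,0],[0,-2.5,0]]]';  python3 -m pendant '[[-1,[0.02,0.02,0],[0,0,0]],[-1,[0.02,0.02,0],[0,0,0]],[-1,[0.02,0.02,0],[0,0,0]]]'; python3 -c "
from g import *
snap('wrist','w1.png')
go(bd(.02,.12),RB)"
```

```text
clock: 1.82
tool_pos: [0.5244, -0.159, 0.2265]
orientation: [-180.0, 2.5, -6.2]
force: [1.3, 1.2, 0.1]
opening: 0.0005
gripper_force: 0.0
clock: 2.07
tool_pos: [0.5419, -0.1802, 0.2245]
orientation: [180.0, 2.6, -6.3]
force: [-1.0, 0.4, -0.6]
opening: 0.0001
gripper_force: 0.0
shift mm [28.  51.7 49.7] turn [-0.01  0.09 -0.1 ] | pos [ 541.6 -179.2  224.8] rpy [-179.99    2.59   -6.25] F [-0.24  0.23 -0.55] t 2.12
```

View pics/w1.png

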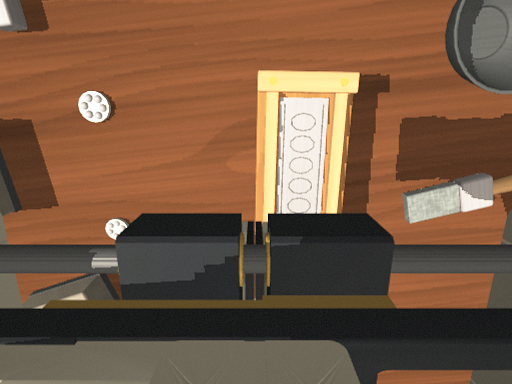

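The wrist view shows the large blank between the rails at (303,155), with the straight end by the fence at (305,97). This matches the top view, so I approach with the fingers shut.

```bash
python3 -m pendant '[[-1,[0.028,0.052,0.1],[0,0,0]],[-1,[0.028,0.052,0.1],[0,0,0]],[-1,[0.028,0.052,0.1],[0,0,0]],[-1,[0.028,0.052,0.1],[0,0,0]],[-1,[0.028,0.052,0.1],[0,0,0]],[-1,[0.028,0.052,0.1],[0,0,0]],[-1,[0.028,0.052,0.1],[0,0,0]]]'; python3 -c "
from g import *
go(bd(.02,.01),RB)"
```

```text
clock: 2.7
tool_pos: [0.5609, -0.2322, 0.1267]
orientation: [180.0, 2.3, -6.1]
force: [-0.3, -0.0, 0.7]
opening: 0.0003
gripper_force: 0.0
shift mm [-1.6  1.1 62.8] turn [ 0.02 -0.18  0.08] | pos [ 560.9 -232.2  126.7] rpy [179.99   2.32  -6.07] F [-0.29 -0.04  0.73] t 2.7
```

```bash
python3 -m pendant '[[-1,[-0.0015,0.001,0.03],[0,0,0]],[-1,[-0.0015,0.001,0.064],[0,0,0]],[-1,[-0.0015,0.001,0.064],[0,0,0]],[-1,[-0.0015,0.001,0.064],[0,0,0]],[-1,[-0.0015,0.001,0.064],[0,0,0]]]'; python3 -c "
from g import *
snap('wrist','w2.png')
go(bd(.02,.0),RB)"
```

```text
clock: 3.12
tool_pos: [0.5571, -0.2335, 0.0632]
orientation: [180.0, 2.3, -6.1]
force: [-0.0, -0.1, -0.2]
opening: 0.0001
gripper_force: 0.0
shift mm [-0.8 -0.7  9.4] turn [ 0.03 -0.22  0.05] | pos [ 557.4 -233.6   63.4] rpy [179.97   2.28  -6.1 ] F [ 0.72 -0.9   0.18] t 3.17
```

```bash
python3 -m pendant '[[-1,[0,0,0.004],[0,0,0]],[-1,[0,0,0.006],[0,0,0]],[-1,[0,0,0.006],[0,0,0]],[-1,[0,0,0.006],[0,0,0]]]' | sed -n '2p;4p'
python3 -m pendant '[[-1,[0,0,0.001],[0,0,0]],[-1,[0,0,0.001],[0,0,0]],[-1,[0,0,0.001],[0,0,0]]]' | sed -n '2p;4p'
```

```text
tool_pos: [0.5553, -0.2336, 0.055]
force: [-0.8, 0.5, 0.4]
tool_pos: [0.5554, -0.2337, 0.0542]
force: [-2.2, 1.2, 4.7]
```

```bash
python3 -m pendant '[[-1,[0,0,0.0005],[0,0,0]],[-1,[0,0,0.0005],[0,0,0]],[-1,[0,0,0.0005],[0,0,0]]]' | sed -n '2p;4p'
```

```text
tool_pos: [0.5555, -0.2337, 0.0539]
force: [-1.0, 1.6, 7.8]
```

```bash
python3 -m pendant '[[-1,[0,0,0.0001],[0,0,0]],[-1,[-0.002,0,0.0001],[0,0,0]],[-1,[-0.004,0,0.0001],[0,0,0]],[-1,[-0.006,0,0.0001],[0,0,0]],[-1,[-0.006,0,0.0001],[0,0,0]]]' | sed -n '2p;4p'; python3 -c "
from g import *
for i in range(3):snap('wrist','w3.png');go(bd(-.03,0),RB)"
```

```text
tool_pos: [0.5504, -0.2331, 0.0542]
force: [2.8, -0.0, 5.9]
shift mm [-44.2  -0.9  -0.1] turn [ 0.02 -0.16  0.02] | pos [ 550.4 -233.1   54.3] rpy [179.98   2.34  -6.13] F [1.37 0.36 6.09] t 4.47
shift mm [-44.2  -0.9  -0.2] turn [ 0.02 -0.15  0.02] | pos [ 550.4 -233.1   54.2] rpy [179.98   2.35  -6.13] F [3.24 0.42 6.57] t 4.52
shift mm [-44.2  -0.9  -0.2] turn [ 0.02 -0.15  0.02] | pos [ 550.4 -233.1   54.2] rpy [179.98   2.35  -6.13] F [ 1.99 -0.13  6.08] t 4.57
```

```bash
cat >> m.py <<'E'
from g import frame
N=frame(-6.15,2.5).as_matrix()[:,2]
def onboard(p,u,v,h=0.): # board-plane hit (blank top), s/e coords in mm from start blank centre
    o,d=ray(p,u,v); C=np.array([.5364,-.2307,.0549])-N*h; X=o+d*((C-o)@N)/(d@N); R=frame(-6.15,2.5).as_matrix(); return R.T@(X-C)*1000
def ends(f):
    im,p=load(f); h=cv2.cvtColor(im,cv2.COLOR_BGR2HSV)
    m=((h[...,1]<40)&(h[...,2]>170)).astype(np.uint8)
    c=proj(p,np.array([.5364,-.2307,.0549])+frame(-6.15,2.5).apply([.050,0,0]))
    n,l,st,_=cv2.connectedComponentsWithStats(m); k=l[int(c[1]),int(c[0])]
    if k==0: print('no mask',c,h[int(c[1]),int(c[0])]); return
    ys,xs=np.nonzero(l==k); Q=np.array([onboard(p,x,y) for x,y in zip(xs,ys)])
    b=Q[(Q[:,0]>Q[:,0].max()-30)]
    print(f,'straight end s',np.round(np.percentile(Q[:,0],99.8),1),'max',np.round(Q[:,0].max(),1),'sides',np.round(np.percentile(b[:,1],[1,99]),1))
E
python3 -c "
from m import *
for f in('w1.png','w2.png','w3.png'): ends(f)"
```

```text
w1.png straight end s 72.0 max 73.0 sides [-22.4  25.2]
no mask (np.float64(252.8453033901478), np.float64(179.70873465222422)) [ 12  28 154]
no mask (np.float64(252.08762847728175), np.float64(172.01125712229847)) [ 12  28 154]
```

```bash
sed -i 's/>170)/>125)/' m.py; python3 -c "
from m import *
for f in('w1.png','w2.png','w3.png'): ends(f)"; python3 -m pendant '[[-1,[0,0,0.00025],[0,0,0]],[-1,[0,0,0.00025],[0,0,0]]]' | sed -n '2p;4p'
```

```text
w1.png straight end s 72.0 max 73.0 sides [-23.4  25.2]
w2.png straight end s 56.1 max 56.1 sides [-10.6  12. ]
w3.png straight end s 51.1 max 51.6 sides [-10.6  11.8]
tool_pos: [0.5504, -0.2331, 0.0541]
force: [1.6, 0.1, 8.0]
```

```bash
python3 -m pendant '[[-1,[-0.002,0,0.0001],[0,0,0]],[-1,[-0.004,0,0.0001],[0,0,0]],[-1,[-0.006,0,0.0001],[0,0,0]],[-1,[-0.008,0,0.0001],[0,0,0]],[-1,[-0.01,0,0.0001],[0,0,0]],[-1,[-0.01,0,0.0001],[0,0,0]]]' | sed -n '2p;4p'; python3 -c "
from m import *
snap('wrist','w4.png');ends('w4.png')
a=[cv2.imread('pics/w%d.png'%i)[:230,170:340] for i in(2,3,4)]
cv2.imwrite('pics/c234.png',cv2.resize(np.hstack(a),None,fx=1.5,fy=1.5))"
```

```text
tool_pos: [0.5408, -0.2321, 0.0546]
force: [2.9, -0.4, 6.8]
w4.png straight end s 58.2 max 58.2 sides [-23.4  25.2]
```

View pics/c234.png

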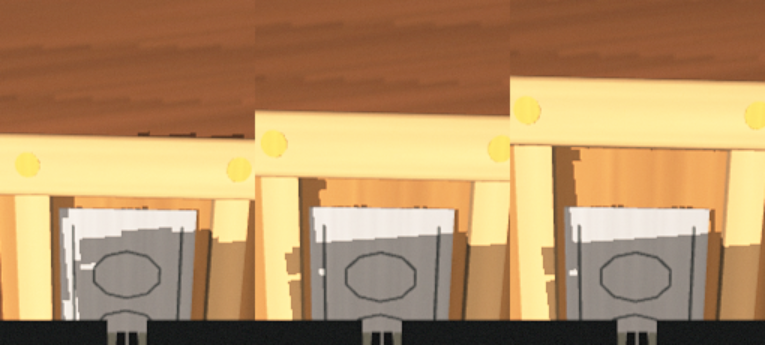

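The blank's far end stays put in the picture relative to the fingers, at crop row 208, while the fence recedes. So it is moving with the tool, and I continue.

```bash
python3 -m pendant '[[-1,[0,0,0.0002],[0,0,0]],[-1,[-0.002,0,0.0002],[0,0,0]],[-1,[-0.004,0,0.0002],[0,0,0]],[-1,[-0.006,0,0.0002],[0,0,0]],[-1,[-0.008,0,0.0003],[0,0,0]],[-1,[-0.01,0,0.0003],[0,0,0]],[-1,[-0.012,0,0.0003],[0,0,0]],[-1,[-0.014,0,0.0003],[0,0,0]],[-1,[-0.015,0,0.0003],[0,0,0]],[-1,[-0.015,0,0.0003],[0,0,0]]]' | sed -n '2p;4p'; python3 -c "
from m import *
snap('wrist','w5.png');ends('w5.png')"
```

```text
tool_pos: [0.5264, -0.2306, 0.0552]
force: [3.3, -0.8, 7.7]
no mask (np.float64(251.9643719327569), np.float64(125.47040435068786)) [ 15 151 239]
```

```bash
python3 -m pendant '[[-1,[0,0,0.0001],[0,0,0]],[-1,[-0.002,0,0.0001],[0,0,0]],[-1,[-0.004,0,0.0001],[0,0,0]],[-1,[-0.006,0,0.0001],[0,0,0]],[-1,[-0.008,0,0.0002],[0,0,0]],[-1,[-0.01,0,0.0002],[0,0,0]],[-1,[-0.012,0,0.0002],[0,0,0]],[-1,[-0.014,0,0.0002],[0,0,0]],[-1,[-0.015,0,0.0002],[0,0,0]],[-1,[-0.015,0,0.0002],[0,0,0]]]' | sed -n '2p;4p'; python3 -c "
from m import *
snap('wrist','w6.png');ends('w6.png')"
```

```text
tool_pos: [0.5118, -0.229, 0.0557]
force: [3.1, -0.2, 8.6]
no mask (np.float64(251.9373219498745), np.float64(95.2435941169215)) [ 15 153 238]
```

```bash
python3 -m pendant '[[-1,[-0.002,0,0],[0,0,0]],[-1,[-0.004,0,0],[0,0,0]],[-1,[-0.006,0,0],[0,0,0]],[-1,[-0.008,0,0],[0,0,0]],[-1,[-0.01,0,0],[0,0,0]],[-1,[-0.012,0,0.0001],[0,0,0]],[-1,[-0.014,0,0.0001],[0,0,0]],[-1,[-0.016,0,0.0001],[0,0,0]],[-1,[-0.018,0,0.0001],[0,0,0]],[-1,[-0.018,0,0.0001],[0,0,0]]]' | sed -n '2p;4p'; sed -i 's/\[.050,0,0\]/[.004,0,0]/' m.py; python3 -c "
from m import *
snap('wrist','w7.png');ends('w7.png')"
python3 -m pendant '[[-1,[0,0,0],[0,0,0]],[-1,[0,0,-0.001],[0,0,0]],[-1,[0,0,-0.01],[0,0,0]],[-1,[-0.02,0,-0.04],[0,0,0]],[-1,[-0.04,0,-0.08],[0,0,0]],[-1,[-0.08,0,-0.1],[0,0,0]],[-1,[-0.1,0,-0.1],[0,0,0]],[-1,[-0.12,0,-0.1],[0,0,0]],[-1,[-0.12,0,-0.1],[0,0,0]],[-1,[-0.12,0,-0.1],[0,0,0]]]' | sed -n '2p;4p'; python3 -c "
from m import *
snap('wrist','w8.png')"
```

```text
tool_pos: [0.4939, -0.2271, 0.0564]
force: [4.0, -0.2, 8.2]
w7.png straight end s 11.0 max 11.0 sides [-23.4  25.2]
tool_pos: [0.3754, -0.2141, 0.1606]
force: [0.6, 0.2, -0.3]
```

View pics/w8.png

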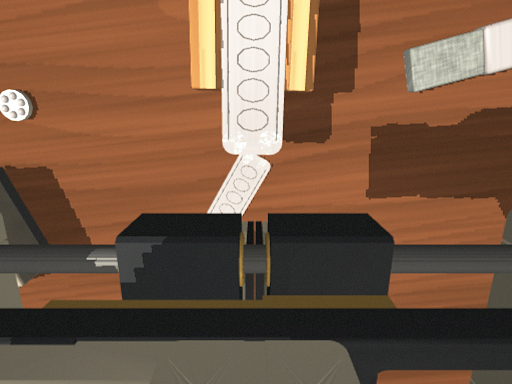

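Round end is at (252,153) and the rail ends are at row about 90 (left (205,89), right (300,91)). The overhang is plain to see, and the small blank lies on the bench beyond.

```bash
python3 -c "
from m import *
im,p=load('w8.png')
for u,v,h in((205,89.5,.0055),(300,91,.0055),(252,154,0),(226,120,0),(282.5,120,0),(230,60,0),(285.5,60,0)): print(u,v,np.round(onboard(p,u,v,h),1))
h=cv2.cvtColor(im,cv2.COLOR_BGR2HSV)
for v in(30,50,70,90,110,125,135):
    r=np.nonzero((h[v,200:310,1]<45)&(h[v,200:310,2]>150))[0]+200
    print(v,r.min(),r.max(),np.round(onboard(p,r.min()-.5,v)[:2],1),np.round(onboard(p,r.max()+.5,v)[:2],1))
c=np.nonzero((h[:175,252,1]<45)&(h[:175,252,2]>150))[0]; print(c[c>130][:30])
from g import *
go(bd(-.10,.03),RB)
"
```

```text
205 89.5 [-83.  -37.7   0. ]
300 91 [-84.1  37.    0. ]
252 154 [-134.6   -0.9    0. ]
226 120 [-106.5  -22.2    0. ]
282.5 120 [-106.5   24.3    0. ]
230 60 [-60.6 -18.   -0. ]
285.5 60 [-60.6  25.6   0. ]
30 222 285 [-39.3 -24.1] [-39.3  25. ]
50 222 285 [-53.4 -24.5] [-53.4  25.4]
70 222 284 [-68.  -24.9] [-68.  25.]
90 222 283 [-83.  -25.3] [-83.   24.5]
110 222 282 [-98.6 -25.7] [-98.6  24.1]
125 223 282 [-110.6  -25.2] [-110.6   24.4]
135 223 282 [-118.7  -25.5] [-118.7   24.6]
[131 132 133 134 135 136 137 138 139 140 141 142 143 144 145 146 147 148
 149 150 151 152 153 154 155 156 157 158 159 160]
shift mm [65.4 -0.8 68.4] turn [-0.01 -0.01 -0.02] | pos [ 376.3 -214.3  160.4] rpy [-179.99    2.49   -6.17] F [ 0.47 -0.14 -0.35] t 8.82
```

Overhang is about 51 mm (board edge at s=-83.5, round end at -134.4). I'll grip 30 mm from the round end.

```bash
python3 -m pendant '[[1,[0.0,0,0],[0,0,0]],[1,[0.03,-0.001,0.03],[0,0,0.6]],[1,[0.06,-0.001,0.06],[0,0,0.6]],[1,[0.0614,-0.001,0.078],[0,0,0.6]],[1,[0.0614,-0.001,0.078],[0,0,0.6]],[1,[0.0614,-0.001,0.078],[0,0,0.6]],[1,[0.0614,-0.001,0.078],[0,0,0.6]],[1,[0.0614,-0.001,0.078],[0,0,0.6]],[1,[0.0614,-0.001,0.078],[0,0,0.6]],[1,[0.0614,-0.001,0.078],[0,0,0.6]]]'; python3 -c "
from g import *
go(bd(-.104,-.020,-.0003),RB)"
```

```text
clock: 9.65
tool_pos: [0.4348, -0.2196, 0.0807]
orientation: [180.0, 2.4, -6.8]
force: [0.2, -0.6, -0.9]
opening: 0.0616
gripper_force: 0.0
shift mm [-0.9 -0.1 41.3] turn [-0.   -0.13 -0.61] | pos [ 434.8 -219.6   80.7] rpy [179.98   2.37  -6.76] F [ 0.16 -0.59 -0.9 ] t 9.65
```

Wait for the fingers to open fully, then go down and close.

```bash
python3 -m pendant '[[1,[0,0,0],[0,0,0]],[1,[0,0,0],[0,0,0]],[1,[0,0,0],[0,0,0]],[1,[0,0,0],[0,0,0]],[1,[0,0,0.01],[0,0,0]],[1,[0,0,0.02],[0,0,0]],[1,[0,0,0.03],[0,0,0]],[1,[0,0,0.041],[0,0,0]],[1,[0,0,0.041],[0,0,0]],[1,[0,0,0.041],[0,0,0]]]'; python3 -c "
from g import *
go(bd(-.104,-.020,-.0003),RB)"
```

```text
clock: 10.48
tool_pos: [0.4322, -0.2193, 0.0382]
orientation: [180.0, 2.6, -6.8]
force: [0.5, -0.1, 0.1]
opening: 0.0876
gripper_force: 0.0
shift mm [-0.1 -0.1 -1.2] turn [ 0.01  0.09 -0.61] | pos [ 432.2 -219.3   38.2] rpy [179.97   2.59  -6.76] F [ 0.47 -0.13  0.06] t 10.48
```

```bash
python3 -m pendant '[[1,[0,0,-0.001],[0,0,0]],[-1,[0,0,-0.001],[0,0,0]],[-1,[0,0,-0.001],[0,0,0]],[-1,[0,0,-0.001],[0,0,0]],[-1,[0,0,-0.001],[0,0,0]],[-1,[0,0,-0.001],[0,0,0]],[-1,[0,0,-0.001],[0,0,0]],[-1,[0,0,-0.001],[0,0,0]],[-1,[0,0,-0.001],[0,0,0]],[-1,[0,0,-0.001],[0,0,0]]]';python3 -m pendant '[[-1,[0,0,0],[0,0,0]],[-1,[0,0,0],[0,0,0]],[-1,[0,0,0],[0,0,0]]]'
```

```text
clock: 11.32
tool_pos: [0.4327, -0.2193, 0.0396]
orientation: [180.0, 2.5, -6.8]
force: [-1.2, 0.6, 0.5]
opening: 0.0492
gripper_force: 30.0
clock: 11.57
tool_pos: [0.4327, -0.2193, 0.0395]
orientation: [180.0, 2.5, -6.8]
force: [-0.2, 0.1, 0.5]
opening: 0.0491
gripper_force: 30.0
```

```bash
python3 -m pendant '[[-1,[0,0,-0.002],[0,0,0]],[-1,[0,0,-0.005],[0,0,0]],[-1,[0,0,-0.01],[0,0,0]],[-1,[0,0,-0.015],[0,0,0]],[-1,[0,0,-0.022],[0,0,0]],[-1,[0,0,-0.03],[0,0,0]],[-1,[0,0,-0.04],[0,0,0]],[-1,[0,0,-0.05],[0,0,0]],[-1,[0,0,-0.05],[0,0,0]],[-1,[0,0,-0.05],[0,0,0]]]';python3 -c "
from m import *
from g import *
snap('wrist','w9.png');snap('scene','s9.png');go(bd(-.104,.030),RB)"
```

```text
clock: 12.4
tool_pos: [0.4354, -0.2196, 0.0903]
orientation: [180.0, 2.4, -6.8]
force: [0.8, 0.6, -2.2]
opening: 0.049
gripper_force: 30.0
shift mm [-0.1  0.3 -0.1] turn [-0.01  0.01 -0.62] | pos [ 434.6 -219.5   89.3] rpy [179.99   2.51  -6.77] F [ 0.07  0.09 -2.9 ] t 12.5
```

View pics/w9.png

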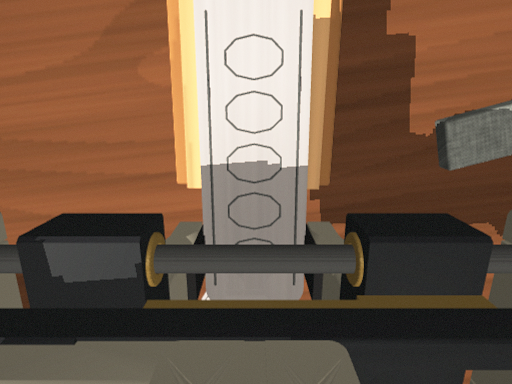

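The blank is held and clear of the board, running up the picture from (254,290) to beyond row 0. I'll measure its tilt from its apparent width.

```bash
cat >> m.py <<'E'
def tilt(f,rows,wid=.050,sm=40):
    im,p=load(f); h=cv2.cvtColor(im,cv2.COLOR_BGR2HSV); L=[];R=[]
    for v in rows:
        r=np.nonzero((h[v,180:330,1]<sm)&(h[v,180:330,2]>110))[0]+180
        uL,uR=r.min()-.5,r.max()+.5
        z=p['fx']*wid/(uR-uL); o,d1=ray(p,uL,v); _,d2=ray(p,uR,v); L.append(o+d1*z); R.append(o+d2*z)
    L,R=np.array(L),np.array(R); M=(L+R)/2
    A=np.c_[np.ones(len(M)),M[:,0]]
    k=np.linalg.lstsq(A,M[:,2],rcond=None)[0]; ky=np.linalg.lstsq(A,M[:,1],rcond=None)[0]
    print(f,'mid first/last',np.round(M[[0,-1]]*1000,1),'descent deg toward +x',-np.degrees(np.arctan(k[1])),'yaw',np.degrees(np.arctan(ky[1])))
E
python3 -c "
from m import *
tilt('w9.png',list(range(4,156,4)))
im,p=load('s9.png'); cv2.imwrite('pics/s9c.png',cv2.resize(im[150:310,120:320],(800,640))[:600])"
```

```text
w9.png mid first/last [[ 545.8 -232.3  100.6]
 [ 484.5 -225.3  106.1]] descent deg toward +x 4.645334620584053 yaw -6.475192870541381
```

View pics/s9c.png

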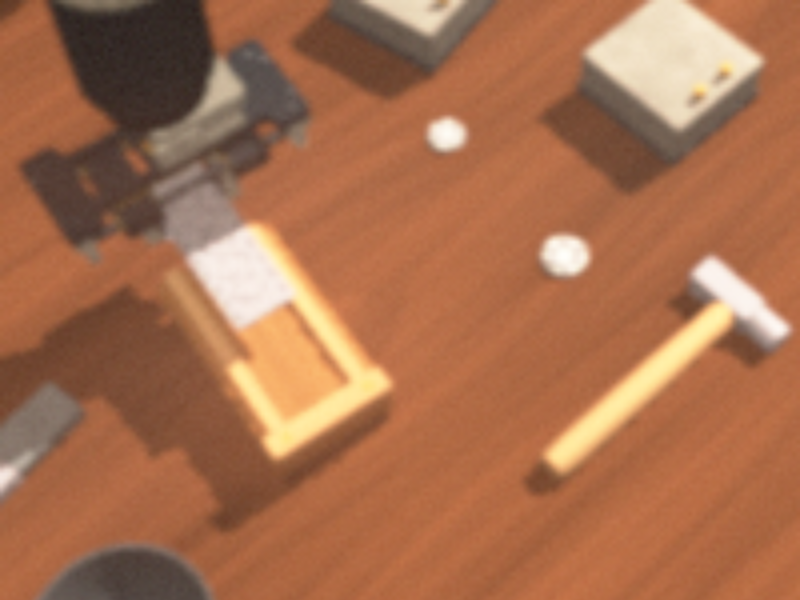

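The blank descends about 3–4.6° towards its straight end, of which 2.5° is the tool's tilt, so there is a little sag. I'll carry it to the block with the tool vertical and the straight end about 12 mm short of the pins.

```bash
python3 -m pendant '[[-1,[0,0,-0.02],[0,0,0]],[-1,[0,0,-0.04],[0,0,0]],[-1,[0,0,-0.045],[0,0,0]],[-1,[0,0,-0.045],[0,0,0]]]';python3 -c "
from g import *
go([.480,.1875,.135],frame(0.1,0))"
```

```text
clock: 12.83
tool_pos: [0.4377, -0.2199, 0.1353]
orientation: [180.0, 2.4, -6.8]
force: [0.1, 0.3, -3.3]
opening: 0.0486
gripper_force: 30.0
shift mm [-5.800e+00 -4.095e+02  3.000e-01] turn [-0.11  2.36 -6.85] | pos [ 437.7 -219.9  135.3] rpy [179.97   2.36  -6.75] F [ 0.07  0.32 -3.26] t 12.83
```

```bash
python3 -m pendant '[[-1,[0,-0.01,0],[0,0.3,-0.7]],[-1,[0,-0.03,0],[0,0.6,-1.4]],[-1,[0,-0.055,0],[0,0.9,-2.1]],[-1,[0,-0.08,0],[0,1.2,-2.8]],[-1,[0,-0.105,0],[0,1.5,-3.5]],[-1,[0,-0.13,0],[0,1.8,-4.2]],[-1,[0,-0.155,0],[0,2.1,-5]],[-1,[0,-0.18,0],[0,2.3,-6]],[-1,[0,-0.205,0],[0,2.4,-6.8]],[-1,[0,-0.23,0],[0,2.4,-6.8]]]' >/dev/null; python3 -c "
from g import *
go([.480,.1875,.135],frame(0.1,0))"
```

```text
shift mm [  17.8 -177.5   -1.9] turn [-0.11  0.2   0.01] | pos [462.5  10.  132.9] rpy [-1.7989e+02  2.0000e-01  1.1000e-01] F [ 0.91  0.76 -2.41] t 13.67
```

```bash
python3 -m pendant '[[-1,[0.003,-0.025,0],[0,0,0]],[-1,[0.006,-0.05,0],[0,0,0]],[-1,[0.009,-0.075,0],[0,0,0]],[-1,[0.012,-0.1,0],[0,0,0]],[-1,[0.015,-0.125,0],[0,0,0]],[-1,[0.018,-0.15,0],[0,0,0]],[-1,[0.018,-0.165,0],[0,0,0]],[-1,[0.018,-0.175,0],[0,0,0]],[-1,[0.018,-0.175,0],[0,0,0]],[-1,[0.018,-0.175,0],[0,0,0]]]' >/dev/null; python3 -c "
from m import *
from g import *
a,_=snap('top','t10.png');b,_=snap('wrist','w10.png');go([.480,.1875,.135],frame(0.1,0))
A=cv2.resize(a[130:250,130:250],(480,480),interpolation=cv2.INTER_CUBIC);B=cv2.resize(b[:240,120:400],(320,274))
B=np.vstack([B,np.zeros((206,320,3),np.uint8)])
cv2.imwrite('pics/c10.png',np.hstack([A,B])[:,:,::-1])"
```

```text
shift mm [-1.2 -4.8 -0.7] turn [-0.09  0.14 -0.09] | pos [481.2 182.7 134.3] rpy [-1.7991e+02  1.4000e-01  1.0000e-02] F [-0.18 -0.57 -1.39] t 14.6
```

View pics/c10.png

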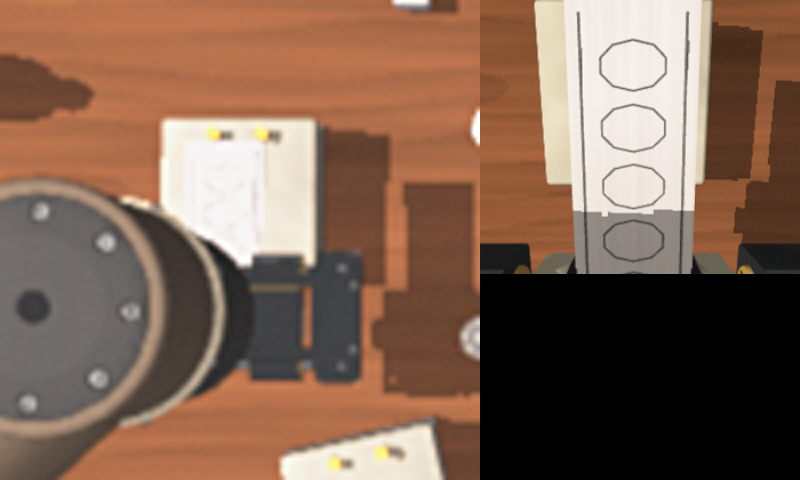

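The top crop (left half) shows the blank over the block with its straight end at row about 140, just short of the pins at (214,134) and (263,134). It is a little left of centre in appearance, which is parallax. I'll compute tilt and offsets.

```bash
python3 -c "
from m import *
tilt('w10.png',list(range(4,176,4)))
im,p=load('t10.png')
f=lambda x,y,z:np.round(onz(p,130+(x+.5)/4-.5,130+(y+.5)/4-.5,z)*1000,1)
for x in(214,263): print('pin',f(x,134,.067))
for z in(.145,.150): print('end L,R',f(188,139,z),f(266,142,z))
im,p=load('w10.png');h=cv2.cvtColor(im,cv2.COLOR_BGR2HSV)
# block side edges in the wrist view at z=.055
for v in(20,60,100,140,180):
    r=np.nonzero((h[v,120:400,1]<70)&(h[v,120:400,2]>120))[0]+120
    print(v,np.round(onz(p,r.min()-.5,v,.055)*1000,1)[:2],np.round(onz(p,r.max()+.5,v,.055)*1000,1)[:2])
"
```

```text
w10.png mid first/last [[591.  183.4 151.1]
 [520.6 182.9 152.9]] descent deg toward +x 2.176359034508482 yaw 0.2906738717344752
pin [611.5 204.3  67. ]
pin [611.6 169.6  67. ]
end L,R [598.1 208.  145. ] [596.2 156.8 145. ]
end L,R [597.4 207.  150. ] [595.6 156.1 150. ]
20 [609.6 243.3] [609.7 135.1]
60 [583.5 243. ] [583.6 135. ]
100 [555.7 242.7] [555.8 134.9]
140 [526.  242.4] [526.1 134.8]
180 [494.3 226. ] [494.4 140.3]
```

```bash
python3 -m pendant '[[-1,[0.004,-0.0053,0],[0,0.8,0]],[-1,[0.004,-0.0053,0.015],[0,1.5,0]],[-1,[0.004,-0.0053,0.03],[0,1.5,0]],[-1,[0.004,-0.0053,0.045],[0,1.5,0]],[-1,[0.004,-0.0053,0.06],[0,1.5,0]],[-1,[0.004,-0.0053,0.072],[0,1.5,0]],[-1,[0.004,-0.0053,0.082],[0,1.5,0]],[-1,[0.004,-0.0053,0.086],[0,1.5,0]],[-1,[0.004,-0.0053,0.086],[0,1.5,0]],[-1,[0.004,-0.0053,0.086],[0,1.5,0]]]'; python3 -c "
from m import *
from g import *
a,_=snap('top','t11.png');b,_=snap('wrist','w11.png');go([.4865,.1878,.038],frame(0.1,0))
tilt('w11.png',list(range(50,176,4)),sm=25)
A=cv2.resize(a[150:200,160:220],(480,400),interpolation=cv2.INTER_CUBIC);B=cv2.resize(b[:240,120:400],(320,274))
B=np.vstack([B,np.zeros((126,320,3),np.uint8)])
cv2.imwrite('pics/c11.png',np.hstack([A,B])[:,:,::-1])"
```

```text
clock: 15.43
tool_pos: [0.4859, 0.1891, 0.049]
orientation: [-179.9, -1.4, 0.0]
force: [0.2, -0.1, -1.9]
opening: 0.0484
gripper_force: 30.0
shift mm [ 0.1  1.7 11.4] turn [-0.17 -1.48 -0.06] | pos [486.2 189.5  49.4] rpy [-1.7983e+02 -1.4800e+00  4.0000e-02] F [-0.46 -0.14 -1.75] t 15.53
w11.png mid first/last [[578.5 189.9  66.8]
 [524.1 189.6  68.2]] descent deg toward +x -0.052143332696731805 yaw 0.2244239990385959
```

View pics/c11.png

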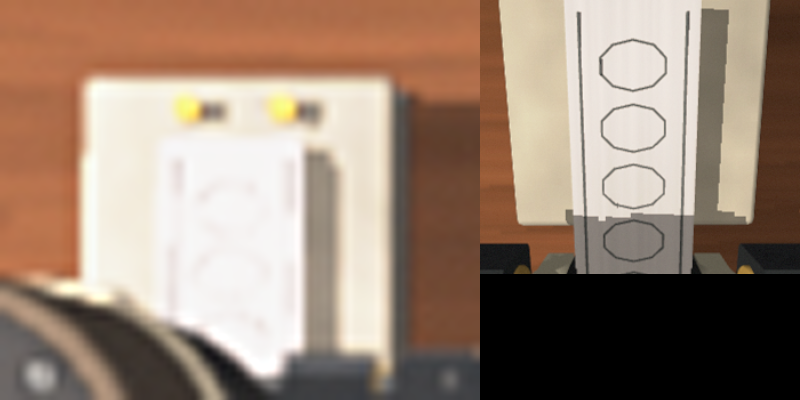

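The pins are at crop (187,109) and (284,109), and the blank spans columns 158–304 with its end at row about 138. That puts it about 1.5 mm too far left with a gap of about 5 mm. I'll shift 1.3 mm right and lower.

```bash
python3 -m pendant '[[-1,[0,0.0013,0.002],[0,0,0]],[-1,[0,0.0013,0.005],[0,0,0]],[-1,[0,0.0013,0.008],[0,0,0]],[-1,[0,0.0013,0.008],[0,0,0]],[-1,[0,0.0013,0.008],[0,0,0]]]'|sed -n '2,4p'; python3 -m pendant '[[-1,[0,0,0.001],[0,0,0]],[-1,[0,0,0.001],[0,0,0]],[-1,[0,0,0.001],[0,0,0]]]'|sed -n '2,4p'; python3 -m pendant '[[-1,[0,0,0.0007],[0,0,0]],[-1,[0,0,0.0007],[0,0,0]],[-1,[0,0,0.0007],[0,0,0]]]'|sed -n '2,4p'
```

```text
tool_pos: [0.4857, 0.1877, 0.0405]
orientation: [-179.9, -1.4, 0.0]
force: [-0.1, 0.5, -2.7]
tool_pos: [0.4858, 0.1879, 0.0397]
orientation: [-179.9, -1.4, 0.0]
force: [0.1, -0.4, -2.2]
tool_pos: [0.4858, 0.1878, 0.039]
orientation: [-179.9, -1.4, 0.0]
force: [-0.5, -0.2, -1.1]
```

```bash
python3 -m pendant '[[-1,[0,0,0.0007],[0,0,0]],[-1,[0,0,0.0007],[0,0,0]],[-1,[0,0,0.0007],[0,0,0]]]'|sed -n '2,4p'; python3 -m pendant '[[-1,[0,0,0.0005],[0,0,0]],[-1,[0,0,0.0005],[0,0,0]],[-1,[0,0,0.0005],[0,0,0]]]'|sed -n '2,4p'
```

```text
tool_pos: [0.4859, 0.1879, 0.0383]
orientation: [-179.9, -1.4, 0.0]
force: [-0.4, -0.8, -1.8]
tool_pos: [0.4859, 0.1879, 0.0378]
orientation: [-179.9, -1.4, 0.0]
force: [-0.8, -0.3, -2.3]
```

```bash
python3 -m pendant '[[-1,[0,0,0.0005],[0,0,0]],[-1,[0,0,0.0005],[0,0,0]],[-1,[0,0,0.0005],[0,0,0]]]'|sed -n '2,4p'; python3 -m pendant '[[-1,[0,0,0.0005],[0,0,0]],[-1,[0,0,0.0005],[0,0,0]],[-1,[0,0,0.0005],[0,0,0]]]'|sed -n '2,4p'
```

```text
tool_pos: [0.4859, 0.1879, 0.0374]
orientation: [-179.9, -1.4, 0.0]
force: [-0.9, -0.3, 0.5]
tool_pos: [0.486, 0.1879, 0.0369]
orientation: [-179.9, -1.4, 0.0]
force: [-1.4, 0.3, 2.3]
```

```bash
python3 -m pendant '[[-1,[0,0,-0.0002],[0,0,0]],[-1,[0.0007,0,-0.0002],[0,0,0]],[-1,[0.0014,0,-0.0002],[0,0,0]],[-1,[0.0021,0,-0.0002],[0,0,0]],[-1,[0.0028,0,-0.0002],[0,0,0]],[-1,[0.0028,0,-0.0002],[0,0,0]],[-1,[0.0028,0,-0.0002],[0,0,0]]]'|sed -n '2,4p'; python3 -m pendant '[[-1,[0.0007,0,0],[0,0,0]],[-1,[0.0007,0,0],[0,0,0]],[-1,[0.0007,0,0],[0,0,0]]]'|sed -n '2,4p'
```

```text
tool_pos: [0.4889, 0.1879, 0.0371]
orientation: [-179.9, -1.4, 0.0]
force: [-0.4, -0.3, 1.5]
tool_pos: [0.4895, 0.1879, 0.0371]
orientation: [-179.9, -1.4, 0.0]
force: [-1.6, -0.8, 2.1]
```

```bash
python3 -c "
from m import *
a,_=snap('top','t12.png');o=sensors.get_obs();print(o['force'],o['moment'])
im,p=load('t12.png')
A=cv2.resize(a[150:200,160:220],(720,600),interpolation=cv2.INTER_CUBIC)
cv2.imwrite('pics/c12.png',A[:,:,::-1])"
```

```text
[-0.31408459 -0.85649989  1.82298321] [-0.26548018  0.28723159 -0.02197662]
```

View pics/c12.png

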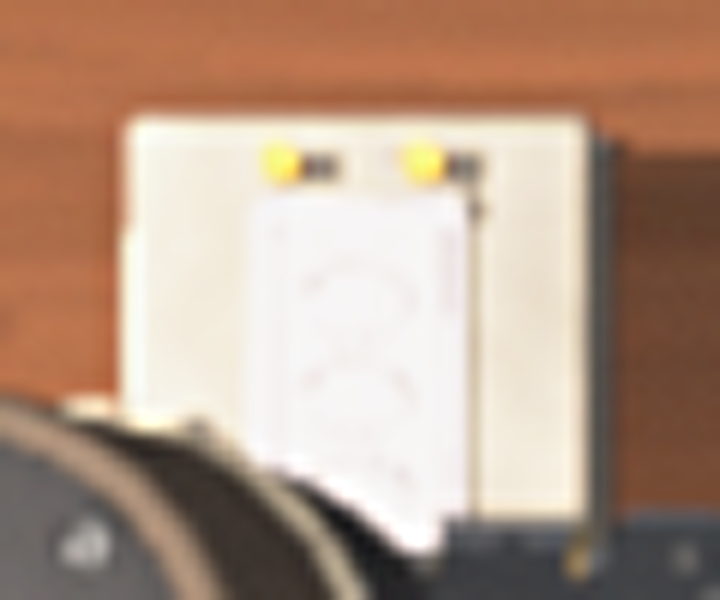

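The blank is central (columns 250–470 against block 125–590), with its end at row about 196, 1–2 mm short of the pins at (281,163) and (423,163). I'll nudge it forward.

```bash
python3 -m pendant '[[-1,[0.0006,0,0],[0,0,0]],[-1,[0.0006,0,0],[0,0,0]],[-1,[0.0006,0,0],[0,0,0]]]'|sed -n '2p;4p'; python3 -m pendant '[[-1,[0.0005,0,0],[0,0,0]],[-1,[0.0005,0,0],[0,0,0]],[-1,[0.0005,0,0],[0,0,0]]]'|sed -n '2p;4p'
```

```text
tool_pos: [0.49, 0.1879, 0.0371]
force: [-1.1, -0.5, 2.1]
tool_pos: [0.4905, 0.1879, 0.0371]
force: [-1.5, -0.4, 2.5]
```

```bash
python3 -m pendant '[[-1,[0.0004,0,0],[0,0,0]],[-1,[0.0004,0,0],[0,0,0]],[-1,[0.0004,0,0],[0,0,0]]]'|sed -n '2p;4p'
```

```text
tool_pos: [0.4909, 0.1879, 0.0371]
force: [-2.5, 0.6, 1.4]
```

```bash
python3 -m pendant '[[-1,[0.0004,0,0],[0,0,0]],[-1,[0.0004,0,0],[0,0,0]],[-1,[0.0004,0,0],[0,0,0]]]'|sed -n '2p;4p'
```

```text
tool_pos: [0.4913, 0.1879, 0.0371]
force: [-1.4, -0.5, 1.9]
```

```bash
python3 -m pendant '[[-1,[0.0004,0,0],[0,0,0]],[-1,[0.0004,0,0],[0,0,0]],[-1,[0.0004,0,0],[0,0,0]]]'|sed -n '2p;4p'
```

```text
tool_pos: [0.4917, 0.1879, 0.0371]
force: [-1.7, -0.8, 1.6]
```

```bash
python3 -m pendant '[[-1,[0.0004,0,0],[0,0,0]],[-1,[0.0004,0,0],[0,0,0]],[-1,[0.0004,0,0],[0,0,0]]]'|sed -n '2p;4p'
```

```text
tool_pos: [0.4921, 0.1879, 0.0371]
force: [-1.9, 0.2, 3.4]
```

```bash
python3 -m pendant '[[-1,[0.0004,0,0],[0,0,0]],[-1,[0.0004,0,0],[0,0,0]],[-1,[0.0004,0,0],[0,0,0]]]'|sed -n '2p;4p'
```

```text
tool_pos: [0.4926, 0.1879, 0.0372]
force: [-1.1, 0.0, 2.8]
```

```bash
python3 -m pendant '[[-1,[0.0004,0,0],[0,0,0]],[-1,[0.0004,0,0],[0,0,0]],[-1,[0.0004,0,0],[0,0,0]]]'|sed -n '2p;4p'
```

```text
tool_pos: [0.4929, 0.1879, 0.0372]
force: [-1.4, -0.7, 3.0]
```

```bash
python3 -m pendant '[[-1,[0.0004,0,0],[0,0,0]],[-1,[0.0004,0,0],[0,0,0]],[-1,[0.0004,0,0],[0,0,0]]]'|sed -n '2p;4p'
```

```text
tool_pos: [0.4931, 0.1878, 0.0372]
force: [-4.0, 1.2, 3.6]
```

```bash
python3 -m pendant '[[-1,[0.0004,0,0],[0,0,0]],[-1,[0.0004,0,0],[0,0,0]],[-1,[0.0004,0,0],[0,0,0]]]'|sed -n '2p;4p';python3 -c "
from m import *
a,p=snap('top','t13.png')
for f in('t11.png','t12.png','t13.png'):
    im,_=load(f); print(f); print(im[160:176,183:186].mean(1).astype(int).tolist())
print([round(proj(p,[x,.1875,z])[1],2) for x,z in((.6064,.055),(.6064,.0575),(.6064,.067),(.6014,.0575))])"
```

```text
tool_pos: [0.4932, 0.1877, 0.0371]
force: [-5.8, 1.8, 5.0]
t11.png
[[204, 229, 240], [223, 243, 249], [171, 232, 243], [117, 206, 224], [107, 190, 218], [175, 211, 231], [224, 236, 243], [239, 242, 245], [245, 245, 247], [244, 245, 246], [245, 245, 247], [245, 246, 247], [245, 246, 247], [242, 244, 246], [236, 238, 242], [240, 242, 245]]
t12.png
[[204, 229, 240], [222, 243, 248], [171, 232, 243], [116, 205, 223], [105, 188, 217], [179, 213, 231], [239, 242, 246], [245, 245, 246], [243, 244, 246], [242, 243, 246], [243, 244, 246], [244, 245, 246], [243, 244, 246], [240, 241, 244], [241, 242, 245], [244, 244, 246]]
t13.png
[[204, 229, 240], [223, 243, 249], [170, 231, 243], [114, 205, 223], [112, 191, 219], [228, 231, 242], [251, 248, 248], [244, 245, 246], [240, 242, 245], [242, 243, 245], [244, 245, 246], [243, 244, 246], [242, 243, 246], [243, 244, 246], [242, 243, 245], [240, 242, 245]]
[np.float64(165.45), np.float64(165.34), np.float64(164.93), np.float64(167.08)]
```

Fx has jumped to about -6 N while the tool stopped advancing at x = 493.2, so the blank is home on the pins. Release.

```bash
python3 -m pendant '[[-1,[-0.0003,0,0],[0,0,0]],[-1,[-0.0003,0,0],[0,0,0]],[0.4,[-0.0003,0,0],[0,0,0]],[0.4,[-0.0003,0,0],[0,0,0]],[0.4,[-0.0003,0,0],[0,0,0]],[0.8,[-0.0003,0,0],[0,0,0]],[0.8,[-0.0003,0,0],[0,0,0]],[0.8,[-0.0003,0,0],[0,0,0]],[0.8,[-0.0003,0,0],[0,0,0]],[0.8,[-0.0003,0,0],[0,0,0]]]'
```

```text
clock: 21.72
tool_pos: [0.4935, 0.1879, 0.0372]
orientation: [-179.9, -1.4, 0.0]
force: [0.7, 0.3, 0.3]
opening: 0.0783
gripper_force: 0.0
```

```bash
python3 -m pendant '[[0.8,[0,0,-0.005],[0,0,0]],[0.8,[0,0,-0.015],[0,0,0]],[0.8,[0,0,-0.03],[0,0,0]],[0.8,[0,0,-0.055],[0,0,0]],[0.8,[0,0,-0.09],[0,0,0]],[0.8,[-0.03,0,-0.12],[0,0,0]],[0.8,[-0.06,0,-0.14],[0,0,0]],[0.8,[-0.08,0,-0.14],[0,0,0]],[0.8,[-0.08,0,-0.14],[0,0,0]],[0.8,[-0.08,0,-0.14],[0,0,0]]]'; python3 -c "
from m import *
a,_=snap('top','t14.png');b,p=snap('wrist','w14.png')
A=cv2.resize(a[150:200,160:220],(360,300),interpolation=cv2.INTER_CUBIC);B=cv2.resize(b[:300],(440,258))
B=np.vstack([B,np.zeros((42,440,3),np.uint8)])
cv2.imwrite('pics/c14.png',np.hstack([A,B])[:,:,::-1])
print([np.round(proj(p,[x,.1878,.0575]),1).tolist() for x in (.6064,.4614)],sensors.get_obs()['force'])"
```

```text
clock: 22.55
tool_pos: [0.4095, 0.1878, 0.1769]
orientation: [-179.7, -1.5, 0.1]
force: [1.0, -0.7, -0.1]
opening: 0.079
gripper_force: 0.0
[[255.3, -53.7], [254.8, 132.5]] [ 0.38203974  0.29513606 -0.44082398]
```

View pics/c14.png

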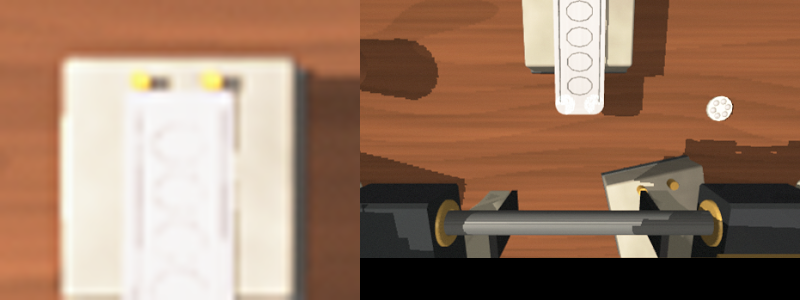

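Top crop: the blank's end is at row about 94, where the pin line is predicted at 95, and it is central (126–238 against block 63–298). Wrist view: the round end is at full-image row 132.5, exactly as predicted for home, with the blank lying flat and released.

```bash
python3 -c "
from plant import workorder
print(workorder.close_job())"
```

```text
the job is handed in; nothing more can be done
None
```

I handed the job in with the blank released on the left-hand block, flat, central to within about 2 mm and home against the pins by the last camera check; the hand-in call returned no verdict.

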